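Uncouple the bench rocker's tray from its drive ball and hold it raised

ROBOT

A 6-joint arm with a two-finger parallel gripper is mounted at the origin on a cart in front of the work surface, level with it; the furniture and walls round the work are solid. World frame = base frame: x ahead of the robot, y to its left, z up, the work surface at z = 0. Lengths are in mm, angles in degrees, forces in N, time in s.
With the tool pointing down it reaches from about 300 to 850 mm from the base axis. Payload 4.2 kg.
Tool frame: the origin (TCP) lies at the very end of the fingers, on their centre line; the grasp point (between the pads) lies 19 mm behind it; z points along the fingers, y is the line along which they close (so a half turn about z gives the same grasp; the last joint's range is limited). The gripper opens to 91 mm and grips with 3 to 60 N. Pads are 32 mm wide; open, the fingers measure 118 mm over their backs; the gripper's body (76 mm by 178 mm) begins 60 mm behind the grasp point.
Start: joints at [72.307, 18.312, 89.639, -0, 72.044, -1.146], TCP at [163.763, 551.203, 213.976] pointing down, gripper open.
Joint ranges: [-177.97, 177.97], [-48.28, 115.42], [12.27, 149.76], [-77.06, 257.06], [2.81, 150.46], [-146.56, 146.56]. Speed limits (degrees/s): [147.25, 147.25, 180, 180, 180, 180].

INTERFACE

Orientations are given as [roll, pitch, yaw] about the fixed x, y, z axes, in that order (R = Rz(yaw) Ry(pitch) Rx(roll)).
In Python, from workcell import * gives the robot as it stands.
- The arm moves only by the tool move_arm, never from a script. Its argument "motion" is a list of rows, each a list of 3 entries, a list of its own where there are three numbers: the finger opening in mm, from 0 to 91.2, then the shift along the world's x, y, z in units of 25 mm (1.0 is 25 mm), then the turn, a rotation vector about the world's x, y, z in units of 4 degrees (1.0 is 4 degrees). In form: [[grip, [x, y, z], [ax, ay, az]], ...]. A call has 1 to 20 rows; each row shifts and turns the commanded pose from where the row before left it; what a row does not reach is not made up. A row lasts 1/12 s, in which the tool goes at most 41.7 mm and 7.16 degrees, less where a joint would pass 70% of its speed; a pose out of reach is approached as far as the arm can. A call with a number of a shift or a turn outside -1 to 1 is refused whole. A call with a gripper value outside its range is refused whole. The fingers move at their own pace and stop on an object; "grip_force" is the grip in N (left out, the last holds). Time passes only in rows, so rows that do not move let the fingers close. It gives the time, the measured TCP pose, the force, the opening and the grip force at its end, in the units of the state.
- state(): the state, without advancing time (a new reading comes with each control period).
- grab_frame(name): name is "side" or "top" or "wrist"; returns the picture (480x640x3 uint8, blue, green, red); there is no depth.
- camera_info(name): a dict with "fx", "fy", "cx", "cy" (pixels), "rvec" (rotation vector, rad) and "tvec" (3), from world to camera coordinates, as OpenCV has them. Camera axes: x right, y down, z forward; pixel columns grow to the right and rows downward; lengths in mm; the calibration is good to about 2 mm. A picture is of the moment at which its call begins: read the wrist's pose just before it. camera_info takes no time and is no camera call; for the wrist camera it gives the pose at the moment of the call.
- job_done(): hands the job in; it is judged then, once.
The state is a dict: "time_s": time; "qpos": joint angles; "qvel": joint speeds; "effort": joint torques, N m; "ee_pos": TCP position; "ee_rot": TCP orientation; "force": force on the tool from outside, world axes, zero at the start; "torque": the same for the moment, N m; "gripper_width": finger opening in mm; "gripper_force": force on a finger pad.
Only numpy, scipy, OpenCV 4.12 (cv2) and the standard library are available. Lean on these libraries where they do the work, as an engineer would, in place of code of your own. Each camera call takes 0.05 s, during which the arm holds its last target. There are 200 camera calls.

TASK

The drive under this bench rocker is about to be wiped clean. Lift the bottle out of the rocker's tray and stand it upright on the clear bench, then pull the spring latch on the tray's tongue sideways by its upright knob and, keeping it pulled, lift the tongue off the drive ball. Finish while still holding the tongue up, at least 6 cm higher than it sat, and leave the amber bottle, the small beaker and the timer where they are.

Things in the scene. Friction and masses are not known exactly. Their poses are not given: they have to be found in the camera images.
- rocker: Bench rocker, fixed: white housing 216 x 176 mm, 54 mm high. Origin: centre of its underside (z = 0). Own -x is its front (tongue, ball, knob; roughly towards the robot), +x the rear hinge, +y its left seen from the robot. Yaw within 0.35 rad. With its tray it spans x -0.17..0.11, y -0.10..0.10 here. The bench on its right is clear: the bottle can stand with its axis at (-0.03, -0.18) in this frame.
- hinge (a point): Middle of the tray's hinge line on the rocker: 103 mm behind the rocker's origin, 66 mm above the bench; the line runs along the rocker's y. Axes as the rocker's.
- ball (a point): Centre of the 25 mm drive ball on its 12 mm neck at the rocker's front: 140 mm ahead of the rocker's origin, 64 mm above the bench. Fixed.
- coupler (a point): Point of the tray's tongue that sits at the ball's centre while coupled (64 mm above the bench, 243 mm ahead of the hinge). The tongue is 60 mm wide, its top 82 mm above the bench, with a dome to 93 mm over the ball; it rises with the tray.
- tray (a joint): Tray angle about the rear hinge, rad: 0 level and coupled, grows to 0.8 as the tongue is lifted; drops shut when let go. Steel tray 200 x 190 mm, inner floor 72 mm, rim 97 mm above the bench; with its tongue about 1 kg, so lifting at the knob takes about 6 N. With the latch shut the fork under the ball stops the tongue after some 3 mm.
- latch (a joint): Travel of the spring latch across the tongue, m: 0 shut (fork under the ball), 0.018 stop. It is pulled along the rocker's -y (to the right seen from the robot). The spring needs 3.5 N at first, 7.5 N at the stop, and shuts it when let go. The fork clears the ball from 0.011 on: lift only past that.
- knob (a point): Middle of the grip of the latch's upright knob: round steel post 12 mm thick, 62 mm to the rocker's right (-y) of the ball, free from 80 to 106 mm above the bench (this point: 95 mm), then a black head 21 mm wide up to 117 mm. 26 mm from post to tongue. It moves with latch and tray. Gripped from above on its left and right sides it is pulled, then lifted; it turns between the pads as the tray tilts.
- bottle_mid (a point): Centre of the plastic bottle in the rocker's tray (the only thing in it): round, 54 mm wide, 130 mm high with its 34 mm cap. This point is on its axis 65 mm above its foot: 137 mm high in the tray, 65 mm on the bench. About 0.28 kg; grip it round the body, 60 to 90 mm above its foot.
- filter_flask: Bystander, fixed: glass suction flask 129 x 143 mm, 205 mm tall, at the left beside the pump; origin at the centre of its foot. Two beakers 100 mm tall stand to its left. Pass over or in front of it.
- amber_bottle: Bystander: amber bottle 58 mm wide, 118 mm high, standing on the bench to the left of the rocker; origin at its foot. Leave it.
- small_beaker: Bystander: small clear beaker 54 mm wide, 72 mm high, on the bench; origin at its foot. Leave it.
- timer: Bystander: white timer 66 x 62 x 14 mm lying on the bench; origin at its underside. Leave it.
Mind the look-alikes: they are no part of the job. What is shaped like the part that bears bottle_mid but yellow is not meant.

How it is judged:
By the outcome, as a careful person would: the job done as asked, in the order asked, and still so for the second after the job is handed in, while the arm keeps its last pose, push and grip.
It also fails if it takes over 54 s, if anything falls off the work surface, if the arm or the gripper's body presses on something with over 40 N, if the wrist force passes 120 N, or if a joint passes its speed limit or range.

## Working session

There is one attempt and no reset: what is moved stays moved. The work goes in short steps, Python scripts to look and compute and a tool call to move; the robot and the scene stay as the last step left them, time stands still between calls to the robot, and variables do not carry over. Pictures are saved under pics/ and viewed, at most 10 in all, crops included, and the job is handed in when it is done.

Besides the shell and the picture viewer there is one more tool, called after "Request:" in YAML: its name, and indented under it one key for each argument. move_arm: Moves the arm, as the interface text tells. Shifts and turns lie within -1 to 1; 1 stands for 25 mm of shift or 4 degrees of turn. Its arguments: {"type":"object","properties":{"motion":{"type":"array","items":{"type":"array"}},"grip_force":{"type":"number"}},"required":["motion"]}

```bash
mkdir -p pics; ls; python3 - <<'E'
from workcell import *
import cv2
for n in("top","side"):
    cv2.imwrite(f"pics/{n}0.png",grab_frame(n)); print(n,camera_info(n))
print(state())
E
```

```text
pics
top {'fx': 463.7207299454739, 'fy': 463.7207299454739, 'cx': 315.6107749639975, 'cy': 233.33139260081924, 'rvec': array([ 2.145999  , -2.08434621,  0.2190495 ]), 'tvec': array([ -87.58916274,  600.19290558, 1140.46992689])}
side {'fx': 601.8137715578174, 'fy': 601.8137715578174, 'cx': 324.6508379908094, 'cy': 231.02908761775177, 'rvec': array([ 1.97378235, -0.53681832,  0.33020113]), 'tvec': array([-548.92682507,  177.75231226, 1386.85198406])}
{'time_s': 0.1, 'qpos': array([ 7.23061246e+01,  1.83449070e+01,  8.96971283e+01, -1.06702273e-03,
        7.20434929e+01, -1.14400780e+00]), 'qvel': array([-0.06465542, -0.02999887, -0.11425753,  0.00275423, -0.01336551,
       -0.02558575]), 'effort': array([ 4.97099572e-04, -4.13332880e+01, -2.32508755e+01,  7.31801125e-02,
        4.20853542e-02, -5.24607003e-05]), 'ee_pos': array([163.64331452, 550.76951512, 213.25064111]), 'ee_rot': array([-1.79914469e+02, -6.93246276e-04,  1.63450462e+02]), 'force': array([-0.71638782, -0.37801915,  0.59077693]), 'torque': array([ 0.04651216, -0.01610988, -0.04270532]), 'gripper_force': 0.0, 'gripper_width': 91.36724826236934}
```

View pics/top0.png

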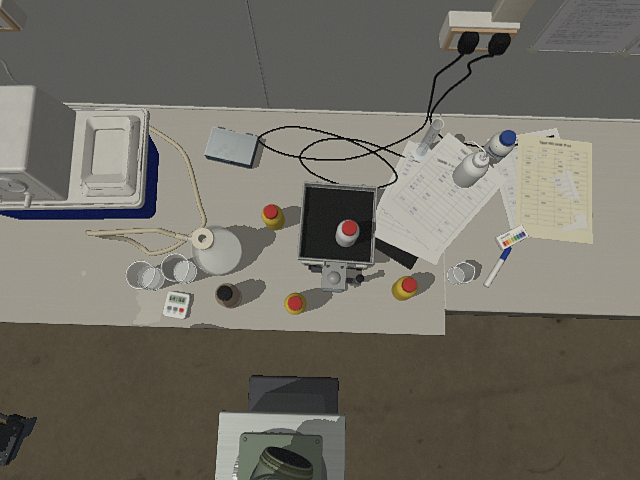

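View pics/side0.png

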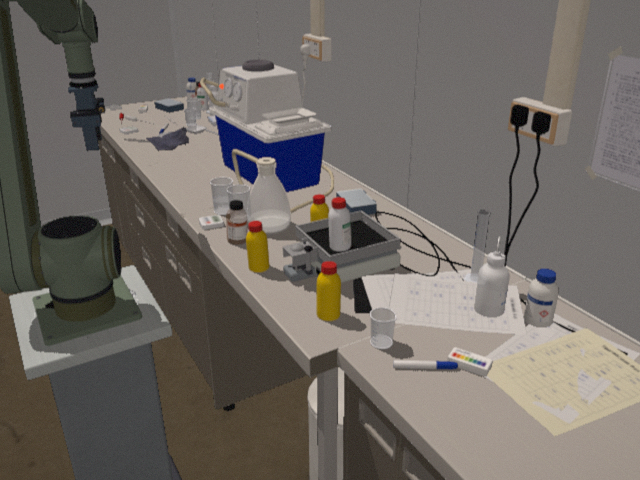

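The top view shows the white bottle's red cap at (348,228), the dome at (335,279) and the black knob head at (360,279). The tray corners are near (305,185), (376,187), (373,263) and (300,262). There are yellow look-alikes at (273,216), (295,302) and (405,288). The side view agrees with this, with the bottle at (340,225) and the knob near (312,265).

```bash
cat > h.py <<'E'
from workcell import *
import cv2, numpy as np
def ray(ci,p):
    R=cv2.Rodrigues(np.array(ci["rvec"]))[0]; t=np.array(ci["tvec"]).ravel()
    d=R.T@np.array([(p[0]-ci["cx"])/ci["fx"],(p[1]-ci["cy"])/ci["fy"],1]); return -R.T@t,d/np.linalg.norm(d)
def onz(ci,p,z):
    o,d=ray(ci,p); return o+d*(z-o[2])/d[2]
def tri(c1,p1,c2,p2):
    o1,d1=ray(c1,p1);o2,d2=ray(c2,p2)
    s=np.linalg.lstsq(np.c_[d1,-d2],o2-o1,rcond=None)[0]
    a,b=o1+s[0]*d1,o2+s[1]*d2; return (a+b)/2,np.linalg.norm(a-b)
def proj(ci,X): return cv2.projectPoints(np.float64([X]),np.array(ci["rvec"]),np.array(ci["tvec"]),np.array([[ci["fx"],0,ci["cx"]],[0,ci["fy"],ci["cy"]],[0,0,1]]),None)[0].ravel()
def reds(im):
    h=cv2.cvtColor(im,cv2.COLOR_BGR2HSV); m=((h[...,0]<6)|(h[...,0]>174))&(h[...,1]>150)&(h[...,2]>90)
    n,_,s,c=cv2.connectedComponentsWithStats(m.astype(np.uint8)); return [(c[i].round(1),s[i,4]) for i in range(1,n) if s[i,4]>25]
E
python3 - <<'E'
from h import *
t,s=camera_info("top"),camera_info("side")
it,is_=cv2.imread("pics/top0.png"),cv2.imread("pics/side0.png")
print(reds(it),reds(is_))
for c,a in reds(it): print(c,onz(t,c,200).round(),onz(t,c,128).round())
for n,p,z in [("dome",(335,279),93),("knob",(360,279),117),("c1",(305,185),97),("c2",(376,187),97),("c3",(373,263),97),("c4",(300,262),97)]: print(n,onz(t,p,z).round())
a=cv2.resize(it[170:320,260:430],None,fx=3.5,fy=3.5,interpolation=2); b=cv2.resize(is_[180:330,230:430],None,fx=3,fy=3,interpolation=2)
cv2.imwrite("pics/crop.png",a[:525])
E
```

```text
[(array([270., 211.]), np.int32(139)), (array([349.1, 227.5]), np.int32(161)), (array([409. , 284.5]), np.int32(159)), (array([294.6, 302.8]), np.int32(149))] [(array([318.7, 198.9]), np.int32(90)), (array([338.3, 202.4]), np.int32(123)), (array([254.8, 226. ]), np.int32(119)), (array([328.4, 267.4]), np.int32(162))]
[270. 211.] [623.  37. 200.] [642.  44. 128.]
[349.1 227.5] [ 590. -147.  200.] [ 606. -152.  128.]
[409.  284.5] [ 463. -282.  200.] [ 470. -297.  128.]
[294.6 302.8] [415. -28. 200.] [419. -25. 128.]
dome [ 482. -121.   93.]
knob [ 481. -181.  117.]
c1 [721. -39.  97.]
c2 [ 721. -222.   97.]
c3 [ 524. -215.   97.]
c4 [521. -33.  97.]
```

View pics/crop.png

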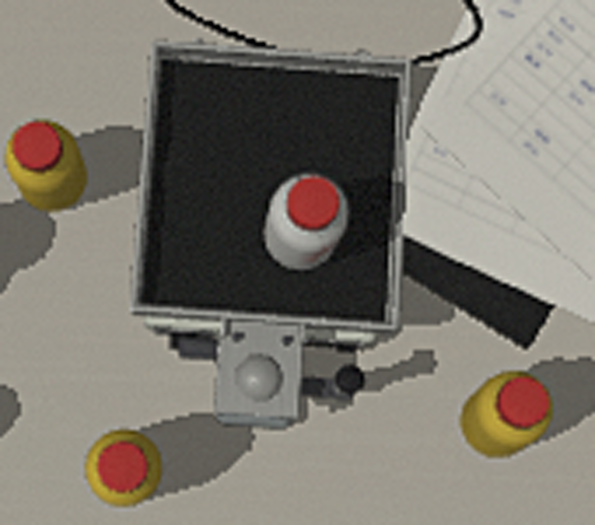

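The crop shows the tray rim corners at (305,183), (377,188), (373,264) and (299,260), the dome at (334,278) and the knob head at (359.7,278.6), all in full-image pixels. A strip that looks like shadow or dark card lies to the right of the tray.

```bash
python3 - <<'E'
from h import *
t,s=camera_info("top"),camera_info("side")
C=[onz(t,p,97)[:2] for p in [(304.9,182.9),(376.6,187.7),(373.4,264.3),(298.6,260)]]
print(np.round(C)); 
for a,b in((3,0),(2,1)):
    d=C[b]-C[a];print("len,yaw",np.hypot(*d),np.degrees(np.arctan2(d[1],d[0])))
for a,b in((1,0),(2,3)):
    d=C[b]-C[a];print("w,yaw",np.hypot(*d),np.degrees(np.arctan2(-d[0],d[1])))
print("centre",np.mean(C,0))
D=onz(t,(334.3,277.7),93)[:2];K=onz(t,(359.7,278.6),117)[:2];d=D-K
print("dome",D,"knob",K,np.hypot(*d),np.degrees(np.arctan2(-d[0],d[1])))
d=np.mean(C,0)-D; print("dome->centre",np.hypot(*d),np.degrees(np.arctan2(d[1],d[0])))
B,g=tri(t,(349.1,227.5),s,(338.3,202.4));print("cap",B,g)
Y,g=tri(t,(409,284.5),s,(328.4,267.4));print("yel",Y,g)
for yaw in(-3,0):
    y=np.radians(yaw);R=np.array([[np.cos(y),-np.sin(y)],[np.sin(y),np.cos(y)]])
    O=D+R@[140,0];P=O+R@[-30,-180];print(yaw,"O",O,"place",P,"yel in rocker",R.T@(Y[:2]-O),"bottle",R.T@(B[:2]-O),"knob",O+R@[-140,-62])
E
```

```text
[[ 727.  -39.]
 [ 719. -223.]
 [ 521. -216.]
 [ 526.  -30.]]
len,yaw 200.62197844286226 -2.5690052194312374
len,yaw 198.59511607238218 -2.180243148766885
w,yaw 184.60718759023268 -2.258480144946159
w,yaw 185.97668548686582 -1.6348818737667417
centre [ 623.36270943 -126.85149855]
dome [ 485.30716113 -119.50051024] knob [ 482.28179551 -180.037856  ] 60.61289523291462 -2.86098751530426
dome->centre 138.2511173335328 -3.0479270285594806
cap [ 590.75235341 -146.60240634  189.57853005] 3.014478974664278
yel [ 471.13668117 -299.03681292  118.14708847] 0.5023467782686647
-3 O [ 625.115296   -126.82754412] place [ 585.73593783 -305.01078169] yel in rocker [-144.75485573 -180.03188004] bottle [-33.28091304 -21.54617892] knob [ 482.06233184 -181.4155414 ]
0 O [ 625.30716113 -119.50051024] place [ 595.30716113 -299.50051024] yel in rocker [-154.17047996 -179.53630268] bottle [-34.55480772 -27.1018961 ] knob [ 485.30716113 -181.50051024]
```

Request:
move_arm:
  motion:
    - [91,[0,0,1],[0,0,0]]
    - [91,[0,0,1],[0,0,0]]
    - [91,[0,0,1],[0,0,0]]
    - [91,[0.6,-1,0],[0,0,0.2]]
    - [91,[0.6,-1,0],[0,0,0.2]]
    - [91,[0.6,-1,0],[0,0,0.2]]
    - [91,[0.6,-1,0],[0,0,0.2]]
    - [91,[0.6,-1,0],[0,0,0.2]]
    - [91,[0.6,-1,0],[0,0,0.2]]
    - [91,[0.6,-1,0],[0,0,0.2]]
    - [91,[0.6,-1,0],[0,0,0.2]]
    - [91,[0.6,-1,0],[0,0,0.2]]
    - [91,[0.6,-1,0],[0,0,0.2]]
    - [91,[0.6,-1,0],[0,0,0.2]]
    - [91,[0.6,-1,0],[0,0,0.2]]
    - [91,[0.6,-1,0],[0,0,0.2]]
    - [91,[0.6,-1,0],[0,0,0.2]]
    - [91,[0.6,-1,0],[0,0,0.2]]
    - [91,[0.6,-1,0],[0,0,0.2]]
    - [91,[0.6,-1,0],[0,0,0.1]]

```text
time_s: 1.77
ee_pos: [419.0, 124.8, 288.7]
ee_rot: [-180.0, -0.0, 176.7]
force: [0.4, -0.2, -0.2]
gripper_width: 91.1
gripper_force: 0.0
```

Request:
move_arm:
  motion:
    - [91,[0.6,-1,0],[0,0,0.2]]
    - [91,[0.6,-1,0],[0,0,0]]
    - [91,[0.6,-1,0],[0,0,0]]
    - [91,[0.6,-1,0],[0,0,0]]
    - [91,[0.6,-1,0],[0,0,0]]
    - [91,[0.6,-1,0],[0,0,0]]
    - [91,[0.6,-1,0],[0,0,0]]
    - [91,[0.7,-1,0],[0,0,0]]
    - [91,[0.7,-1,0],[0,0,0]]
    - [91,[0.7,-1,0],[0,0,0]]
    - [91,[0.6,-0.9,0],[0,0,0]]
    - [91,[0,0,0],[0,0,0]]
    - [91,[0,0,0],[0,0,0]]

```text
time_s: 2.85
ee_pos: [591.2, -147.1, 287.6]
ee_rot: [179.9, -0.1, 177.3]
force: [-1.0, 0.9, -0.6]
gripper_width: 91.2
gripper_force: 0.0
```

```bash
python3 - <<'E'
from h import *
w=camera_info("wrist");im=grab_frame("wrist");cv2.imwrite("pics/w1.png",im)
print(state()["ee_pos"],state()["ee_rot"],reds(im))
for n,X in [("cap",(591,-147,202)),("knob",(482,-181,117)),("dome",(485,-119.5,93)),("place",(586,-304,0)),("tcp",(591,-147,288))]: print(n,proj(w,X))
for c,a in reds(im): print(onz(w,c,202))
E
```

```text
[ 590.8220645  -146.16133444  288.13332375] [ 1.79937578e+02 -1.15480658e-01  1.77412113e+02] [(array([102.2,  65.7]), np.int32(2090)), (array([316.4, 240.6]), np.int32(2289)), (array([545.8, 263.9]), np.int32(1496))]
cap [315.81492984 245.39789806]
knob [263.87675177  73.33222886]
dome [344.33973863  75.74582404]
place [171.43559779 189.0593017 ]
tcp [315.24450031 306.55084816]
[ 480.05737811 -261.21255447  202.        ]
[ 587.84196247 -146.48392464  202.        ]
[ 6.10198130e+02 -4.42473787e-01  2.02000000e+02]
```

View pics/w1.png

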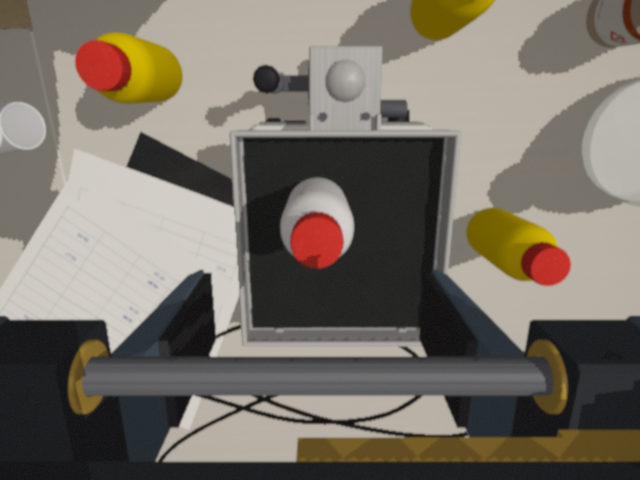

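The wrist view shows the cap at (317,240), centred between the open fingers. The knob head is at (266,78), the dome at (345,80), and papers with a thin black strip lie to the right of the tray.

Request:
move_arm:
  motion:
    - [91,[-0.06,0,-0.8],[0,0,0]]
    - [91,[0,0,-0.8],[0,0,0]]
    - [91,[0,0,-0.8],[0,0,0]]
    - [91,[0,0,-0.8],[0,0,0]]
    - [91,[0,0,-0.8],[0,0,0]]
    - [91,[0,0,-0.8],[0,0,0]]
    - [91,[0,0,-0.8],[0,0,0]]
    - [91,[0,0,-0.6],[0,0,0]]
    - [60,[0,0,0],[0,0,0]]
    - [50,[0,0,0],[0,0,0]]
    - [45,[0,0,0],[0,0,0]]
    - [45,[0,0,0],[0,0,0]]
    - [45,[0,0,0],[0,0,0]]
    - [45,[0,0,0],[0,0,0]]
    - [45,[0,0,0],[0,0,0]]
    - [45,[0,0,0],[0,0,0]]
  grip_force: 20

```text
time_s: 4.23
ee_pos: [590.2, -146.7, 134.9]
ee_rot: [-180.0, 0.1, 177.4]
force: [-0.1, -0.6, 4.0]
gripper_width: 53.0
gripper_force: 20.0
```

Request:
move_arm:
  motion:
    - [45,[0,0,0.4],[0,0,0]]
    - [45,[0,0,0.6],[0,0,0]]
    - [45,[0,0,0.7],[0,0,0]]
    - [45,[0,0,0.7],[0,0,0]]
    - [45,[0,-0.4,0],[0,0,0]]
    - [45,[0,-0.8,0],[0,0,0]]
    - [45,[0,-0.9,0],[0,0,0]]
    - [45,[-0.1,-0.9,0],[0,0,0]]
    - [45,[-0.1,-0.9,0],[0,0,0]]
    - [45,[0,-0.9,0],[0,0,0]]
    - [45,[0,-0.7,0],[0,0,0]]
    - [45,[0,-0.5,0],[0,0,0]]
    - [45,[0,-0.3,0],[0,0,0]]
    - [45,[0,0,0],[0,0,0]]
    - [45,[0,0,0],[0,0,0]]

```text
time_s: 5.48
ee_pos: [584.7, -303.3, 193.6]
ee_rot: [179.9, -0.0, 177.4]
force: [-0.2, -0.1, -3.8]
gripper_width: 53.0
gripper_force: 20.0
```

```bash
python3 - <<'E'
from h import *
im=grab_frame("side");cv2.imwrite("pics/s1.png",im[130:400,150:550])
im=grab_frame("wrist");cv2.imwrite("pics/w2.png",im)
print(state()["ee_pos"])
E
```

```text
[ 584.85694146 -302.65892049  193.91895005]
```

View pics/w2.png

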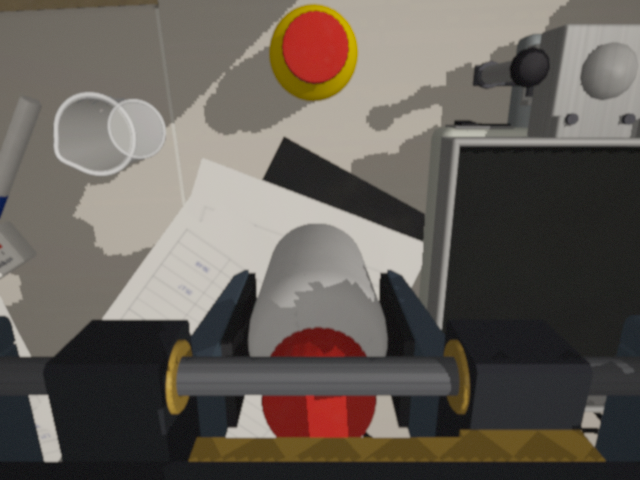

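The wrist view shows the bottle upright in the fingers over the flat papers, with the tray edge at x≈430 clear of the right finger.

Request:
move_arm:
  motion:
    - [45,[0,0,-0.5],[0,0,0]]
    - [45,[0,0,-0.8],[0,0,0]]
    - [45,[0,0,-0.8],[0,0,0]]
    - [45,[0,0,-0.8],[0,0,0]]
    - [45,[0,0,-0.8],[0,0,0]]
    - [45,[0,0,-0.6],[0,0,0]]
    - [45,[0,0,-0.4],[0,0,0]]
    - [45,[0,0,-0.2],[0,0,0]]
    - [45,[0,0,-0.1],[0,0,0]]
    - [45,[0,0,-0.1],[0,0,0]]
    - [45,[0,0,0],[0,0,0]]
    - [45,[0,0,0],[0,0,0]]

```text
time_s: 6.58
ee_pos: [585.3, -304.0, 67.4]
ee_rot: [-180.0, 0.1, 177.5]
force: [0.3, 0.1, -3.0]
gripper_width: 52.7
gripper_force: 20.0
```

Request:
move_arm:
  motion:
    - [45,[0,0,-0.05],[0,0,0]]
    - [45,[0,0,-0.05],[0,0,0]]
    - [45,[0,0,-0.05],[0,0,0]]
    - [45,[0,0,0],[0,0,0]]
    - [45,[0,0,0],[0,0,0]]

```text
time_s: 7.0
ee_pos: [584.9, -304.0, 63.1]
ee_rot: [-180.0, 0.0, 177.4]
force: [0.4, -0.4, -1.2]
gripper_width: 52.9
gripper_force: 20.0
```

Request:
move_arm:
  motion:
    - [45,[0,0,-0.05],[0,0,0]]
    - [45,[0,0,0],[0,0,0]]
    - [45,[0,0,0],[0,0,0]]

```text
time_s: 7.25
ee_pos: [585.3, -304.1, 63.0]
ee_rot: [-180.0, 0.1, 177.5]
force: [-1.5, 0.0, 5.1]
gripper_width: 52.8
gripper_force: 20.0
```

Request:
move_arm:
  motion:
    - [60,[0,0,0],[0,0,0]]
    - [75,[0,0,0],[0,0,0]]
    - [80,[0,0,0],[0,0,0]]
    - [80,[0,0,0],[0,0,0]]
    - [80,[0,0,0.4],[0,0,0]]
    - [80,[0,0,0.8],[0,0,0]]
    - [80,[0,0,1],[0,0,0]]
    - [80,[0,0,1],[0,0,0]]
    - [80,[0,0,1],[0,0,0]]
    - [80,[0,0,1],[0,0,0]]
    - [60,[0,0,1],[0,0,0]]
    - [40,[-0.4,0.5,0],[0,0,0]]
    - [40,[-0.8,1,0],[0,0,0]]
    - [40,[-0.8,1,0],[0,0,0]]
    - [40,[-0.8,1,0],[0,0,0]]
    - [40,[-0.8,0.9,0],[0,0,0]]
    - [40,[-0.4,0.5,0],[0,0,0]]
    - [40,[-0.1,0.1,0],[0,0,0]]
    - [40,[0,0,0],[0,0,0]]
    - [40,[0,0,0],[0,0,0]]

```text
time_s: 8.92
ee_pos: [483.2, -179.5, 217.1]
ee_rot: [-179.9, 0.1, 177.5]
force: [0.7, -0.2, -0.5]
gripper_width: 40.1
gripper_force: 0.0
```

```bash
python3 - <<'E'
from h import *
w=camera_info("wrist");im=grab_frame("wrist");cv2.imwrite("pics/w3.png",im)
cv2.imwrite("pics/s2.png",cv2.resize(grab_frame("side")[180:340,230:450],None,fx=3,fy=3))
print(state()["ee_pos"],state()["gripper_width"])
for n,X in [("knob",(482,-181,117)),("dome",(485,-119.5,93)),("tcp95",(482,-181,95))]: print(n,proj(w,X))
E
```

```text
[ 483.25991856 -179.75811187  216.57087076] 39.772411213331004
knob [313.68807139 236.7299212 ]
dome [399.93997161 227.22647927]
tcp95 [313.98274773 227.5466454 ]
```

View pics/w3.png

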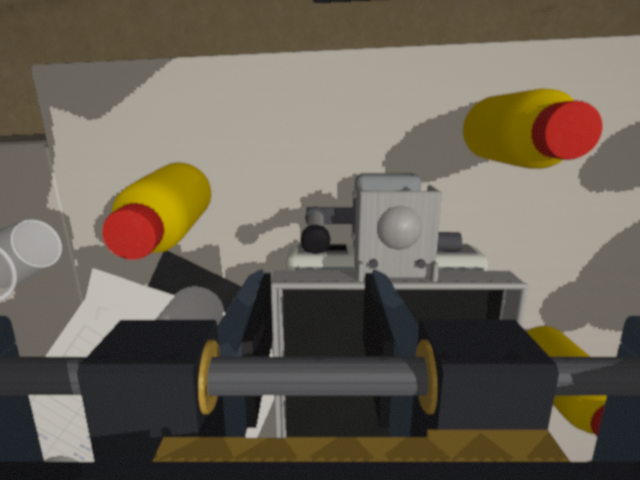

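View pics/s2.png

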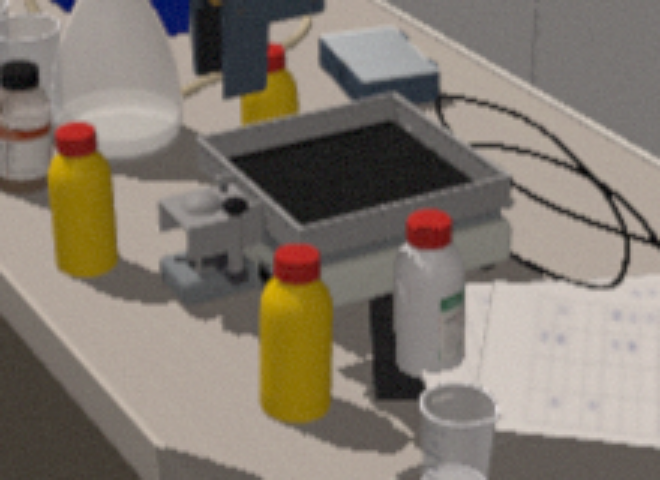

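The wrist view shows the knob head at (315,239), between the fingers, with the tongue edge at x≈357. The side crop shows the bottle standing upright on the bench. Next I'll descend onto the knob.

Request:
move_arm:
  motion:
    - [33,[0,-0.04,-0.4],[0,0,0]]
    - [33,[0,0,-0.6],[0,0,0]]
    - [33,[0,0,-0.6],[0,0,0]]
    - [33,[0,0,-0.6],[0,0,0]]
    - [33,[0,0,-0.6],[0,0,0]]
    - [33,[0,0,-0.6],[0,0,0]]
    - [33,[0,0,-0.4],[0,0,0]]
    - [33,[0,0,-0.3],[0,0,0]]
    - [33,[0,0,-0.3],[0,0,0]]
    - [33,[0,0,-0.3],[0,0,0]]
    - [33,[0,0,-0.2],[0,0,0]]
    - [33,[0,0,0],[0,0,0]]
    - [33,[0,0,0],[0,0,0]]

```text
time_s: 10.1
ee_pos: [482.4, -179.9, 94.0]
ee_rot: [180.0, 0.0, 177.5]
force: [0.5, -0.3, -1.1]
gripper_width: 32.8
gripper_force: 0.0
```

Request:
move_arm:
  motion:
    - [33,[0,-0.03,-0.2],[0,0,0]]
    - [33,[0,0,-0.2],[0,0,0]]
    - [33,[0,0,-0.15],[0,0,0]]
    - [33,[0,0,-0.15],[0,0,0]]
    - [33,[0,0,0],[0,0,0]]
    - [33,[0,0,0],[0,0,0]]

```text
time_s: 10.6
ee_pos: [482.1, -180.5, 76.2]
ee_rot: [180.0, -0.0, 177.5]
force: [0.6, 0.9, 0.0]
gripper_width: 32.5
gripper_force: 0.0
```

No contact so far, so I'll close the fingers.

Request:
move_arm:
  motion:
    - [20,[0,0,0],[0,0,0]]
    - [12,[0,0,0],[0,0,0]]
    - [5,[0,0,0],[0,0,0]]
    - [5,[0,0,0],[0,0,0]]
    - [5,[0,0,0],[0,0,0]]
    - [5,[0,0,0],[0,0,0]]
  grip_force: 40

```text
time_s: 11.1
ee_pos: [482.4, -181.1, 76.7]
ee_rot: [-179.9, 0.0, 177.5]
force: [-0.9, -4.5, -0.1]
gripper_width: 17.7
gripper_force: 40.0
```

Request:
move_arm:
  motion:
    - [5,[0,0,0],[0,0,0]]
    - [5,[0,0,0],[0,0,0]]
    - [5,[0,0,0],[0,0,0]]

```text
time_s: 11.35
ee_pos: [482.5, -181.1, 76.7]
ee_rot: [-179.9, 0.0, 177.5]
force: [0.7, -4.9, 1.3]
gripper_width: 18.1
gripper_force: 40.0
```

```bash
python3 - <<'E'
from h import *
im=grab_frame("wrist");s=grab_frame("side")
a=cv2.resize(im[140:440,200:440],(384,480));b=cv2.resize(s[200:300,250:330],(384,480))
cv2.imwrite("pics/k.png",np.hstack([a,b]));st=state();print(st["ee_pos"],st["force"],st["gripper_width"],st["gripper_force"])
E
```

```text
[ 482.42877867 -181.09467325   76.66930008] [-1.80140483 -5.29746022  0.39220417] 17.75889590906537 40.00007359602023
```

View pics/k.png

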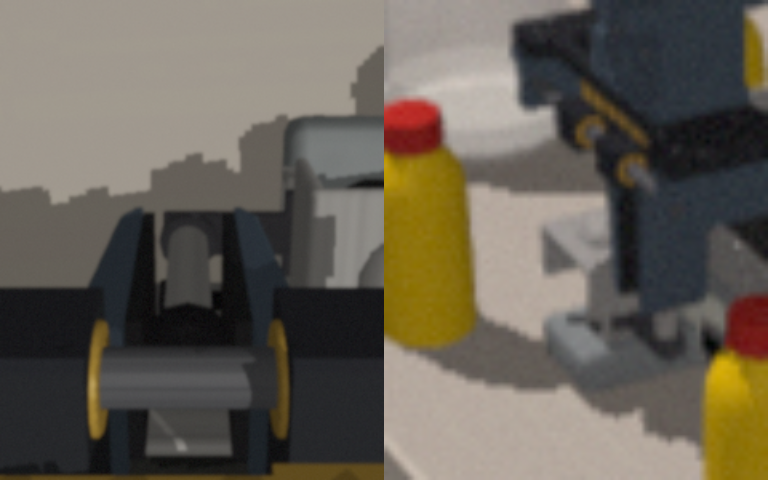

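The left half shows the pads pressing on the flank of the black head, with gaps beside the silver post. I'll go a few millimetres lower to take the post itself.

Request:
move_arm:
  motion:
    - [30,[0,0,0],[0,0,0]]
    - [30,[0,0,0],[0,0,0]]
    - [30,[0,-0.02,-0.06],[0,0,0]]
    - [30,[0,0,-0.06],[0,0,0]]
    - [30,[0,0,-0.04],[0,0,0]]
    - [30,[0,0,0],[0,0,0]]
    - [30,[0,0,0],[0,0,0]]

```text
time_s: 12.03
ee_pos: [482.2, -180.8, 72.3]
ee_rot: [180.0, -0.0, 177.5]
force: [-0.5, 0.7, -0.5]
gripper_width: 30.0
gripper_force: 0.0
```

Request:
move_arm:
  motion:
    - [15,[0,0,0],[0,0,0]]
    - [5,[0,0,0],[0,0,0]]
    - [5,[0,0,0],[0,0,0]]
    - [5,[0,0,0],[0,0,0]]
    - [5,[0,0,0],[0,0,0]]
    - [5,[0,0,0],[0,0,0]]

```text
time_s: 12.53
ee_pos: [482.3, -181.2, 72.5]
ee_rot: [-180.0, 0.0, 177.5]
force: [0.6, -1.6, -0.2]
gripper_width: 17.8
gripper_force: 40.0
```

Request:
move_arm:
  motion:
    - [30,[0,0,0],[0,0,0]]
    - [30,[0,0,0],[0,0,0]]
    - [30,[0,0,0.2],[0,0,0]]
    - [30,[0,0,0.18],[0,0,0]]
    - [30,[0,0,0],[0,0,0]]
    - [15,[0,0,0],[0,0,0]]
    - [5,[0,0,0],[0,0,0]]
    - [5,[0,0,0],[0,0,0]]
    - [5,[0,0,0],[0,0,0]]
    - [5,[0,0,0],[0,0,0]]
    - [5,[0,0,0],[0,0,0]]

```text
time_s: 13.45
ee_pos: [482.3, -181.2, 82.1]
ee_rot: [-180.0, 0.0, 177.5]
force: [-0.5, -0.5, 2.9]
gripper_width: 17.8
gripper_force: 40.0
```

The width is the same at three heights, so the pads are holding the head: 21 mm wide, less the pads' give. I'll centre the head at the grasp point and pull.

Request:
move_arm:
  motion:
    - [30,[0,0,0],[0,0,0]]
    - [30,[0,0,0],[0,0,0]]
    - [30,[0,0,0.2],[0,0,0]]
    - [30,[0,0,0.08],[0,0,0]]
    - [30,[0,0,0],[0,0,0]]
    - [15,[0,0,0],[0,0,0]]
    - [5,[0,0,0],[0,0,0]]
    - [5,[0,0,0],[0,0,0]]
    - [5,[0,0,0],[0,0,0]]
    - [5,[0,0,0],[0,0,0]]
    - [5,[0,0,0],[0,0,0]]

```text
time_s: 14.37
ee_pos: [482.2, -181.2, 89.0]
ee_rot: [-180.0, -0.0, 177.5]
force: [0.4, -1.2, 0.6]
gripper_width: 17.6
gripper_force: 40.0
```

Request:
move_arm:
  motion:
    - [5,[0,-0.1,0],[0,0,0]]
    - [5,[-0.01,-0.1,0],[0,0,0]]
    - [5,[0,-0.1,0],[0,0,0]]
    - [5,[-0.01,-0.1,0],[0,0,0]]
    - [5,[0,-0.1,0],[0,0,0]]
    - [5,[-0.01,-0.1,0],[0,0,0]]
    - [5,[0,0,0],[0,0,0]]
    - [5,[0,0,0],[0,0,0]]

```text
time_s: 15.03
ee_pos: [481.6, -195.1, 88.9]
ee_rot: [179.9, -0.0, 177.4]
force: [1.2, 6.0, 1.1]
gripper_width: 17.5
gripper_force: 40.0
```

Request:
move_arm:
  motion:
    - [5,[0,-0.06,0],[0,0,0]]
    - [5,[0,-0.04,0],[0,0,0]]
    - [5,[0,0,0],[0,0,0]]
    - [5,[0,0,0],[0,0,0]]

```text
time_s: 15.37
ee_pos: [481.4, -197.3, 88.8]
ee_rot: [179.8, -0.0, 177.4]
force: [1.3, 6.6, 0.9]
gripper_width: 18.1
gripper_force: 40.0
```

Request:
move_arm:
  motion:
    - [5,[0.01,0,0.08],[0,0,0]]
    - [5,[0.02,0,0.1],[0,0,0]]
    - [5,[0.02,0,0.1],[0,0,0]]
    - [5,[0.02,0,0.1],[0,0,0]]
    - [5,[0,0,0],[0,0,0]]
    - [5,[0,0,0],[0,0,0]]

```text
time_s: 15.87
ee_pos: [482.9, -196.9, 97.1]
ee_rot: [179.8, -0.1, 177.4]
force: [2.8, 7.0, -7.1]
gripper_width: 17.8
gripper_force: 40.0
```

Request:
move_arm:
  motion:
    - [5,[0.02,0,0.1],[0,0,0]]
    - [5,[0.03,0,0.1],[0,0,0]]
    - [5,[0.03,0,0.1],[0,0,0]]
    - [5,[0.02,0,0.1],[0,0,0]]
    - [5,[0.03,0,0.1],[0,0,0]]
    - [5,[0.03,0,0.1],[0,0,0]]
    - [5,[0.03,0,0.1],[0,0,0]]
    - [5,[0.03,0,0.1],[0,0,0]]
    - [5,[0.03,0,0.1],[0,0,0]]
    - [5,[0.03,0,0.1],[0,0,0]]
    - [5,[0.04,0,0.1],[0,0,0]]
    - [5,[0.04,0,0.1],[0,0,0]]
    - [5,[0.04,0,0.1],[0,0,0]]
    - [5,[0.04,0,0.1],[0,0,0]]
    - [5,[0.04,0,0.1],[0,0,0]]
    - [5,[0.04,0,0.1],[0,0,0]]
    - [5,[0.04,0,0.1],[0,0,0]]
    - [5,[0,0,0],[0,0,0]]

```text
time_s: 17.37
ee_pos: [496.2, -196.6, 139.3]
ee_rot: [179.7, -0.2, 177.4]
force: [1.5, 6.6, -7.5]
gripper_width: 17.7
gripper_force: 40.0
```

Request:
move_arm:
  motion:
    - [5,[0.04,0,0.1],[0,0,0]]
    - [5,[0.04,0,0.1],[0,0,0]]
    - [5,[0.04,0,0.1],[0,0,0]]
    - [5,[0.05,0,0.1],[0,0,0]]
    - [5,[0.05,0,0.1],[0,0,0]]
    - [5,[0.05,0,0.1],[0,0,0]]
    - [5,[0.05,0,0.1],[0,0,0]]
    - [5,[0.05,0,0.1],[0,0,0]]
    - [5,[0.05,0,0.1],[0,0,0]]
    - [5,[0.06,0,0.1],[0,0,0]]
    - [5,[0.06,0,0.1],[0,0,0]]
    - [5,[0.06,0,0.1],[0,0,0]]
    - [5,[0.06,0,0.1],[0,0,0]]
    - [5,[0,0,0],[0,0,0]]
    - [5,[0,0,0],[0,0,0]]
    - [5,[0,0,0],[0,0,0]]
    - [5,[0,0,0],[0,0,0]]

```text
time_s: 18.78
ee_pos: [512.2, -196.4, 171.0]
ee_rot: [179.7, -0.3, 177.4]
force: [1.2, 7.1, -8.3]
gripper_width: 18.0
gripper_force: 40.0
```

```bash
python3 - <<'E'
from h import *
s=grab_frame("side");w=grab_frame("wrist")
cv2.imwrite("pics/fin.png",np.hstack([cv2.resize(s[160:340,230:440],(420,360)),cv2.resize(w[60:460,120:520],(360,360))]))
st=state();print(st["ee_pos"],st["force"],st["gripper_width"],st["gripper_force"])
E
```

```text
[ 512.19632191 -196.45815752  170.9770648 ] [ 1.37479622  6.12220496 -7.73176368] 17.911428166230216 39.99838382060261
```

View pics/fin.png

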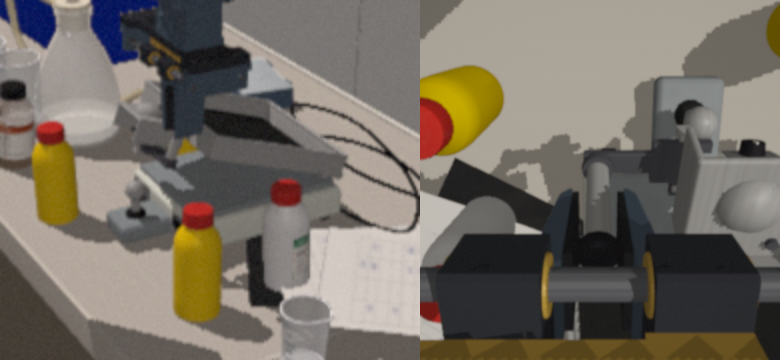

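The tongue is raised clear of the drive ball by about 80 mm, the latch is still pulled and held, and the bottle stands on the bench. I'm handing the job in.

```bash
python3 -c "
from workcell import *
print(job_done())"
```

```text
the job is handed in; nothing more can be done
None
```

The job is handed in: the bottle stands upright on the bench, and the arm is holding the latch pulled with the tongue about 8 cm up, clear of the ball; it grips the knob by its black head rather than the post.

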